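Lay a rejected instrument caddy down on its stop

ROBOT

A 7-joint arm with a two-finger parallel gripper is mounted at the origin on the work surface. World frame = base frame: x ahead of the robot, y to its left, z up, the work surface at z = 0. Lengths are in m, angles in degrees, forces in N, time in s.
With the tool pointing down it reaches from about 0.425 to 0.975 m from the base axis. Payload 16.7 kg.
Tool frame: the origin (TCP) lies midway between the tips of the shut fingers; the grasp point (between the pads) lies 19 mm behind it (manip.hold_point_z is the distance from the TCP to the grasp point, in m); x points along the fingers, y is the direction in which the jaws open and shut, and the axes are right-handed (so a half turn about x gives the same grasp; the last joint's range is limited). The gripper opens to 85 mm and grips with 20 to 120 N. Pads are 22 mm wide; open, the fingers measure 114 mm over their backs; the gripper's body (76 mm by 85 mm) begins 54 mm behind the grasp point. The pads swing forward as they close: fully open they stand 13 mm farther back than shut.
Start: joints at [-83.852, 24.414, 4.234, 92.017, -1.954, 63.644, -3.845], TCP at [0.171, 0.653, 0.198] pointing down, gripper open.
Joint ranges: [-163.25, 163.25], [-28.42, 122.38], [-70.27, 78.77], [12.13, 141.07], [-58.53, 238.53], [9.26, 117.41], [-156.51, 156.51]. Speed limits (degrees/s): [108.29, 108.29, 136.94, 136.94, 172.46, 172.46, 172.46].

INTERFACE

Orientations are given as a 3x3 rotation matrix whose columns are the frame's x, y, z axes.
In Python, from workcell import manip gives the robot as it stands.
- The arm moves only by the shell command python3 -m pendant 'ROWS' [OPENING] [FORCE]. ROWS is JSON, a list that holds one entry, the list of rows, each a list of 6 numbers: the shift along the tool's x, y, z in m, then the turn, a rotation vector about the tool's x, y, z in rad. A call has exactly 10 rows; each row is the pose to reach, as a shift and turn from the pose measured when the call began, along the tool's axes at that moment; what a row does not reach only later rows make up. A row lasts 1/10 s, in which the tool goes at most 50 mm and 8.59 degrees, less where a joint would pass 70% of its speed; a pose out of reach is approached as far as the arm can. A call with a gripper value outside its range is refused whole. OPENING is the opening, from -1 (shut) to 1 (fully open), set as the call begins (- or left out, the last holds). The fingers move at their own pace and stop on an object; FORCE is the grip in N (left out, the last holds). Time passes only in rows, so rows that repeat a pose let the fingers close, or fill a call up. It gives the time, the measured TCP pose, the force and the opening at its end, in the units of the state.
- manip.observe(): the state, without advancing time (a new reading comes with each control period).
- manip.camera(name): name is "scene" or "top"; returns a dict with "img" (384x512x3 uint8, red, green, blue), "fx", "fy", "cx", "cy" (pixels), "distortion" ([k1, k2, p1, p2, k3] as OpenCV has them; the pictures are not rectified), "R" (3x3) and "t" (3): a world point X has camera coordinates R X + t. Camera axes: x right, y down, z forward; pixel columns grow to the right and rows downward; lengths in m; the calibration is good to about 2 mm. A picture is of the moment at which its call begins. There is no depth.
- manip.hand_in(): hands the job in, once; it reports no verdict.
The state is a dict: "t": time; "joints": joint angles; "qvel": joint speeds; "joint_torque": joint torques, N m; "position": TCP position; "ee_rot": TCP orientation; "wrist_force": force on the tool from outside, world axes, zero at the start; "torque": the same for the moment, N m; "grip_width": finger opening in m.
Only numpy, scipy, OpenCV 4.12 (cv2) and the standard library are available. Lean on these libraries where they do the work, as an engineer would, in place of code of your own. Each camera call takes 0.05 s, during which the arm holds its last target.

TASK

Tip the tall open steel caddy with the green rim over onto its side, away from the chute, so that it comes to lie with its flank resting across the orange-topped stop bar beside it, mouth reaching past the bar for inspection. Do it with the fingertips, without picking the caddy up or carrying it off, and let it down gently all the way rather than letting it drop onto the stop. Leave everything else on the counter where it is, and finish with the fingers clear of the caddy.

Things in the scene. Friction and masses are not known exactly. Their poses are not given: they have to be found in the camera images.
- caddy: Tall open-topped sheet-steel box, 60 (its x) x 100 (its y) x 140 mm high, walls and floor 3 mm, empty, about 0.3 to 0.55 kg, green band round the rim. Origin at the centre of its underside, z up its height to the mouth. Its -x side faces the stop. It stands loose on the worktop (friction varies by a fifth). Bystanders stand beside it.
- caddy_mouth (a point): Centre of the open mouth, level with the rim, 140 mm above the underside. The mouth measures 54 (x) x 94 (y) mm inside, so that closed fingertips fit in and can draw it over and bear it from within.
- caddy_toe (a point): Middle of the caddy's lower edge on its -x side, the edge about which it tips (30 mm from the caddy's axis, at worktop height). Tipped about 25 degrees the caddy is balanced; beyond that it falls towards the stop by itself.
- stop: Fixed stop bar: dark steel foot 34 (x) x 160 (y) x 12 mm, half-round orange rubber top of 10 mm radius, 22 mm high in all. Origin under its centre at worktop height; x points to the standing caddy (roughly to the robot's left), y along the bar. The caddy's toe edge is 80 to 100 mm from its middle line: the caddy ends about 77 degrees from upright, mouth 35 to 60 mm past the bar.
- rake: Bystander, leave alone: chrome four-pronged rake with a ring handle, lying flat, 210 mm long. Origin under its middle.
- skin_hook: Bystander, leave alone: thin bent steel skin hook, lying flat, 170 mm long. Origin under its middle.
- gallipot: Bystander, leave alone: small white porcelain bowl, 68 mm across, 42 mm high. Origin under its middle.
- container_handle: Bystander, leave alone: blue U-shaped container handle, lying flat, 160 mm long, 14 mm high. Origin under its middle.
- kidney_tray: Bystander, leave alone: low steel tray 100 x 160 x 30 mm. Origin under its middle.
- oil_bottle: Bystander, leave alone: small upright white bottle with a blue cap, 44 mm across, 100 mm high. Origin under its middle.
Mind the look-alikes: they are no part of the job. Leave any brown, red or yellow look-alike of the caddy alone.

How it is judged (in metres and radians):
At the end, for the whole second after the job is handed in: The caddy lies on its side across the stop, 66 to 86 degrees from upright, its weight on the stop bar, its mouth past the bar on the side away from where it stood and within 50 mm of the bar's middle along the bar, its toe edge still on the worktop beyond the bar; at rest and let go (angle between caddy's own z axis and vertical between 1.15 and 1.5 rad and contact force between caddy and stop above 0.3 N and x of caddy_mouth in the frame of stop below -0.02 m and y of caddy_mouth in the frame of stop between -0.05 and 0.05 m and x of caddy_toe in the frame of stop above 0.04 m and height (world z) of caddy_toe below 0.015 m and linear speed of caddy below 0.03 m/s and contact force between the fingers and caddy below 0.1 N); the robot touches nothing.
It fails at once if the caddy is lifted off the worktop (its toe edge rises more than 20 mm) (height (world z) of caddy_toe above 0.02 m).
It fails at once if the caddy is carried or shoved away (its toe edge moves more than 50 mm) (distance of caddy_toe from where it was at the start of the episode above 0.05 m).
It fails at once if the caddy drops: it turns faster than 3 rad/s while more than 52 degrees over (angle between caddy's own z axis and vertical above 0.9 rad and angular speed of caddy above 3 rad/s).
It fails at once if the caddy hits or is pressed on the stop with more than 20 N (contact force between caddy and stop above 20 N).
It fails at once if a bystander is moved more than 20 mm (distance of any of rake, skin_hook, gallipot, container_handle, kidney_tray, oil_bottle from where it was at the start of the episode above 0.02 m).
It also fails if it takes over 42 s, if anything falls off the work surface, if the arm or the gripper's body presses on something with over 40 N, if the wrist force passes 120 N, or if a joint passes its speed limit or range.

## Working session

There is one attempt and no reset: what is moved stays moved. The work goes in short steps, Python scripts to look and compute and a shell command to move; the robot and the scene stay as the last step left them, time stands still between calls to the robot, and variables do not carry over. Pictures are saved under pics/ and viewed, and the job is handed in when it is done.

```bash
ls; mkdir -p pics; python3 - <<'E'
from workcell import manip
import cv2,numpy as np
s=manip.observe()
for k in s: print(k,np.round(s[k],4).tolist())
for n in("scene","top"):
    c=manip.camera(n); cv2.imwrite(f"pics/{n}0.png",c["img"][:,:,::-1]); np.savez(f"{n}0.npz",**c)
    print(n,c["fx"],c["fy"],c["cx"],c["cy"],c["distortion"],np.round(-c["R"].T@c["t"],3))
E
```

```text
pics
t 0.0
joints [-83.8527, 24.4502, 4.2299, 92.0521, -1.9559, 63.6445, -3.8447]
qvel [0.0235, 0.0137, -0.0195, 0.0168, 0.0878, -0.0111, 0.0139]
joint_torque [-0.0005, -94.9822, 3.7604, -46.3493, 0.0193, 0.0103, 0.0]
position [0.1713, 0.6524, 0.1968]
ee_rot [[-0.0003, 0.254, 0.9672], [-0.0013, 0.9672, -0.254], [-1.0, -0.0013, 0.0001]]
wrist_force [-0.5191, -0.1812, 0.1082]
torque [0.03, -0.0176, 0.0338]
grip_width 0.0857
scene 366.2010280505985 366.2010280505985 255.29081668949345 186.52708520180468 [-0.03502009  0.          0.          0.          0.        ] [ 1.051 -0.296  0.813]
top 404.80435748351323 404.80435748351323 255.37011987540723 192.63010760588034 [-0.09470252  0.          0.          0.          0.        ] [ 0.485 -0.027  1.307]
```

View pics/scene0.png

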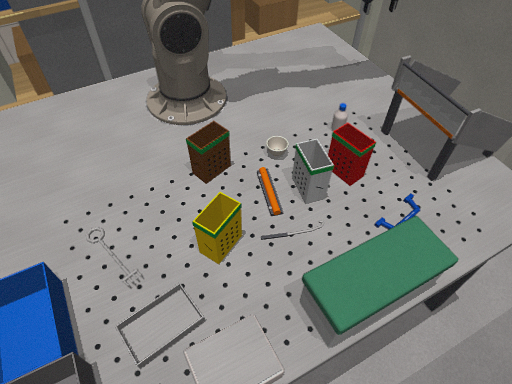

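View pics/top0.png

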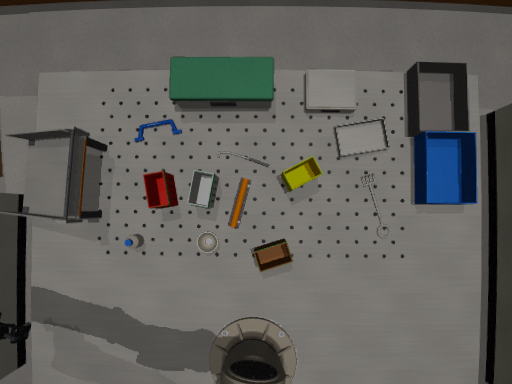

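Candidates for the caddy in the top image are: steel with green rim (203,189), red (160,189), yellow (300,174) and brown (272,254). The bare steel one at (203,189), scene (312,170), fits the description. The stop is the orange bar at top (240,203), scene (269,190).

```bash
cat > h.py <<'E'
import numpy as np,cv2
def load(n): return dict(np.load(n+".npz"))
def ray(c,uv):
    K=np.array([[c["fx"],0,c["cx"]],[0,c["fy"],c["cy"]],[0,0,1.]],float)
    p=cv2.undistortPoints(np.array(uv,float).reshape(-1,1,2),K,c["distortion"]).reshape(-1,2)
    d=np.c_[p,np.ones(len(p))]@c["R"]; o=-c["R"].T@c["t"]
    return o,d
def plane(c,uv,z):
    o,d=ray(c,uv); return o+d*((z-o[2])/d[:,2])[:,None]
def proj(c,X):
    K=np.array([[c["fx"],0,c["cx"]],[0,c["fy"],c["cy"]],[0,0,1.]],float)
    return cv2.projectPoints(np.array(X,float).reshape(-1,1,3),cv2.Rodrigues(c["R"])[0],c["t"],K,c["distortion"])[0].reshape(-1,2)
E
python3 - <<'E'
from h import *
t=load("top0");s=load("scene0")
for c,n,box,sb in((t,"top",(180,160,225,215),(225,170,255,235)),(s,"scene",(285,130,335,180),(250,160,290,220))):
    hsv=cv2.cvtColor(c["img"],cv2.COLOR_RGB2HSV)
    g=cv2.inRange(hsv,(45,90,40),(85,255,255)); m=np.zeros_like(g); x0,y0,x1,y1=box; m[y0:y1,x0:x1]=g[y0:y1,x0:x1]
    p=cv2.findNonZero(m); r=cv2.minAreaRect(p); print(n,len(p),r); 
    b=cv2.boxPoints(r); print("rim corners@.14",np.round(plane(c,b,.14),3).tolist(), "ctr",np.round(plane(c,[r[0]],.14),3))
    o=cv2.inRange(hsv,(5,130,100),(18,255,255)); m=np.zeros_like(o); x0,y0,x1,y1=sb; m[y0:y1,x0:x1]=o[y0:y1,x0:x1]
    p=cv2.findNonZero(m); r=cv2.minAreaRect(p); print("stop",len(p),r); b=cv2.boxPoints(r)
    print(np.round(plane(c,b,.016),3).tolist(),"ctr",np.round(plane(c,[r[0]],.016),3))
i=t["img"][150:260,120:300,::-1]; cv2.imwrite("pics/ctop.png",cv2.resize(i,None,fx=4,fy=4,interpolation=2))
i=s["img"][110:230,220:400,::-1]; cv2.imwrite("pics/csc.png",cv2.resize(i,None,fx=4,fy=4,interpolation=2))
E
```

```text
top 34 ((200.5192413330078, 187.90383911132812), (21.768888473510742, 34.90866470336914), 11.309932708740234)
rim corners@.14 [[0.5, 0.194, 0.14], [0.599, 0.176, 0.14], [0.587, 0.113, 0.14], [0.488, 0.131, 0.14]] ctr [[0.544 0.153 0.14 ]]
stop 247 ((239.03460693359375, 202.37307739257812), (5.876288414001465, 50.16771697998047), 15.255118370056152)
[[0.43, 0.077, 0.016], [0.585, 0.037, 0.016], [0.58, 0.019, 0.016], [0.425, 0.059, 0.016]] ctr [[0.505 0.048 0.016]]
scene 178 ((319.3023986816406, 155.3073272705078), (33.986934661865234, 41.10825729370117), 72.0308609008789)
rim corners@.14 [[0.498, 0.125, 0.14], [0.506, 0.245, 0.14], [0.615, 0.198, 0.14], [0.604, 0.088, 0.14]] ctr [[0.558 0.162 0.14 ]]
stop 344 ((269.261962890625, 190.40966796875), (49.648380279541016, 7.008800506591797), 70.97439575195312)
[[0.426, 0.058, 0.016], [0.427, 0.079, 0.016], [0.594, 0.035, 0.016], [0.592, 0.016, 0.016]] ctr [[0.514 0.046 0.016]]
```

View pics/ctop.png

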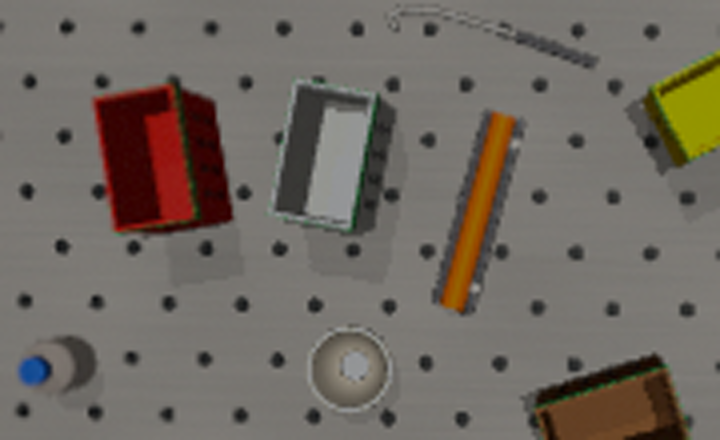

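View pics/csc.png

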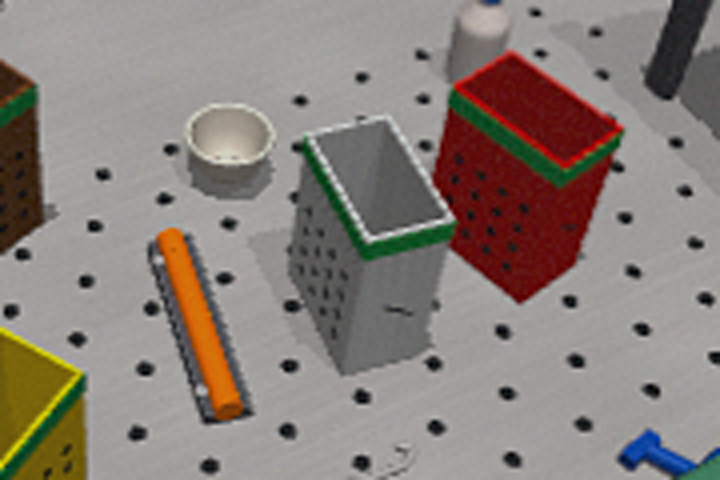

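The crops show the grey steel box with the green rim. Its rim corners are at about (297,82), (379,95), (353,232) and (272,213) in the 4x top crop. The bar lies to its right.

```bash
python3 - <<'E'
from h import *
t=load("top0");s=load("scene0")
def f(a,o): return (np.array(a,float)+.5)/4-.5+np.array(o)
ct=f([(297,82),(379,95),(353,232),(272,213)],(120,150))
cs=f([(385,117),(305,137),(370,245),(455,227)],(220,110))
A=plane(t,ct,.14);B=plane(s,cs,.14)
for n,P in(("top",A),("scene",B)):
    print(n,np.round(P[:,:2],3).tolist(),"ctr",P.mean(0).round(4),"edges",np.linalg.norm(P-np.roll(P,-1,0),axis=1).round(3))
# bottom corners scene: toe edge corners
b=plane(s,f([(290,272),(347,374),(428,345)],(220,110)),0);print("base",b.round(3))
# stop ends top mid
for c,n,p in((t,"top",f([(502,113),(453,310)],(120,150))),(s,"sc",f([(170,233),(230,412)],(220,110)))):
    q=plane(c,p,.018); print("stop",n,q.round(3).tolist(),q.mean(0).round(4),np.linalg.norm(q[0]-q[1]), np.degrees(np.arctan2(*(q[0]-q[1])[[1,0]])))
# direct triangulation hint: other things
print("gallipot",plane(t,f([(350,368)],(120,150)),.042))
print("hook",plane(t,f([(390,15),(520,35),(595,63)],(120,150)),.005))
print("red rim",plane(t,f([(96,98),(170,85),(199,222),(115,232)],(120,150)),.14))
print("yellow",plane(t,f([(648,90),(685,165)],(120,150)),.14))
E
```

```text
top [[0.595, 0.174], [0.586, 0.114], [0.487, 0.131], [0.5, 0.19]] ctr [0.542  0.1522 0.14  ] edges [0.061 0.101 0.061 0.097]
scene [[0.504, 0.189], [0.495, 0.132], [0.594, 0.116], [0.606, 0.172]] ctr [0.5496 0.1522 0.14  ] edges [0.058 0.1   0.057 0.104]
base [[ 0.493  0.135 -0.   ]
 [ 0.591  0.121  0.   ]
 [ 0.596  0.186  0.   ]]
stop top [[0.583, 0.03, 0.018], [0.426, 0.067, 0.018]] [0.5045 0.0482 0.018 ] 0.16175311377944468 -13.299857996675156
stop sc [[0.433, 0.068, 0.018], [0.591, 0.026, 0.018]] [0.5117 0.0471 0.018 ] 0.163473682105418 165.05598591804784
gallipot [[0.38054251 0.14522765 0.042     ]]
hook [[ 0.66305872  0.1219881   0.005     ]
 [ 0.64754643  0.0163459   0.005     ]
 [ 0.62534583 -0.04446033  0.005     ]]
red rim [[0.58244106 0.32189097 0.14      ]
 [0.59233398 0.26710305 0.14      ]
 [0.49266544 0.24369724 0.14      ]
 [0.48464674 0.30561199 0.14      ]]
yellow [[ 0.59152799 -0.08106829  0.14      ]
 [ 0.53754795 -0.10815662  0.14      ]]
```

```bash
python3 -m pendant '[[[-0.01,-0.02,0.025,0.07,0,0],[-0.02,-0.04,0.05,0.15,0,0],[-0.03,-0.06,0.075,0.22,0,0],[-0.04,-0.08,0.1,0.3,0,0],[-0.05,-0.1,0.125,0.37,0,0],[-0.06,-0.12,0.15,0.45,0,0],[-0.07,-0.14,0.175,0.52,0,0],[-0.07,-0.16,0.2,0.6,0,0],[-0.07,-0.18,0.225,0.67,0,0],[-0.07,-0.195,0.247,0.74,0,0]]]' -1 40
python3 - <<'E'
from workcell import manip
import numpy as np
s=manip.observe(); R=np.array(s["ee_rot"]); p=np.array(s["position"])
print(s["joints"],p.round(4)); 
y=np.array([.986,-.165,0]);y/=np.linalg.norm(y);x=np.array([0,0,-1.]);T=np.c_[x,y,np.cross(x,y)]
from scipy.spatial.transform import Rotation as Ro
print("rv",Ro.from_matrix(R.T@T).as_rotvec().round(3),"shift",(R.T@(np.array([.547,.152,.26])-p)).round(3))
E
```

```text
t: 1.1
position: [0.3622, 0.3986, 0.2667]
ee_rot: [[-0.0, 0.843, 0.538], [-0.002, 0.538, -0.843], [-1.0, -0.001, 0.001]]
wrist_force: [0.6, 0.2, 0.8]
grip_width: -0.0
[-71.00010555   8.16952617  18.41636356 105.45913406  -2.757062
  66.90290102 -19.1343439 ] [0.3622 0.3986 0.2667]
rv [0.734 0.002 0.001] shift [0.007 0.023 0.307]
```

```bash
cat > st.py <<'E'
from workcell import manip
import numpy as np,sys
from scipy.spatial.transform import Rotation as Ro
y=np.array([.986,-.165,0]);y/=np.linalg.norm(y)
U=np.array([-y[1],y[0],0]) # caddy +x
TOE=np.array([.541,.1224,0])
def T(phi):
    f=np.radians(phi);x=np.array([0,0,-1.])*np.cos(f)+U*np.sin(f);return np.c_[x,y,np.cross(x,y)]
def rep(target=None,phi=0):
    s=manip.observe();R=np.array(s["ee_rot"]);p=np.array(s["position"])
    x=R[:,0];print("t",s["t"],"j",np.round(s["joints"],1),"F",np.round(s["wrist_force"],1),"M",np.round(s["torque"],2))
    d=p-TOE;print("u,v,z",(d@U).round(4),(d@y).round(4),p[2].round(4),"phi",np.degrees(np.arctan2(x@U,-x[2])).round(2),"roll",(x@y).round(3))
    if target is not None:
        u,v,z=target;P=TOE+U*u+y*v;P[2]=z
        print("shift",(R.T@(P-p)).round(4),"rv",Ro.from_matrix(R.T@T(phi)).as_rotvec().round(3))
if __name__=="__main__":
    a=[float(q) for q in sys.argv[1:]]
    rep(a[:3],a[3]) if a else rep()
E
python3 -m pendant '[[[0,0,0.03,0.07,0,0],[0,0,0.06,0.15,0,0],[0,0.01,0.09,0.22,0,0],[0,0.01,0.12,0.3,0,0],[0,0.01,0.15,0.37,0,0],[0,0.01,0.18,0.45,0,0],[0,0.02,0.21,0.52,0,0],[0,0.02,0.24,0.6,0,0],[0.007,0.023,0.28,0.67,0,0],[0.007,0.023,0.307,0.734,0,0]]]'
python3 st.py 0.03 0 0.3 45
python3 - <<'E'
from h import *
t=load("top0")
hsv=cv2.cvtColor(t["img"],cv2.COLOR_RGB2HSV)
i=cv2.resize(t["img"][140:280,240:340,::-1],None,fx=5,fy=5,interpolation=2);cv2.imwrite("pics/yb.png",i)
E
```

```text
t: 2.1
position: [0.5476, 0.1484, 0.2594]
ee_rot: [[-0.001, 0.985, -0.173], [-0.003, -0.173, -0.985], [-1.0, -0.0, 0.003]]
wrist_force: [-0.3, -0.4, -0.1]
grip_width: 0.0
t 2.1 j [-51.3  12.6  35.2 103.3  -7.7  66.6 -23.7] F [-0.3 -0.4 -0.1] M [ 0.01 -0.02  0.02]
u,v,z 0.0268 0.0022 0.2594 phi -0.16 roll -0.0
shift [-0.0406 -0.0023 -0.0031] rv [-0.008  0.788 -0.003]
```

View pics/yb.png

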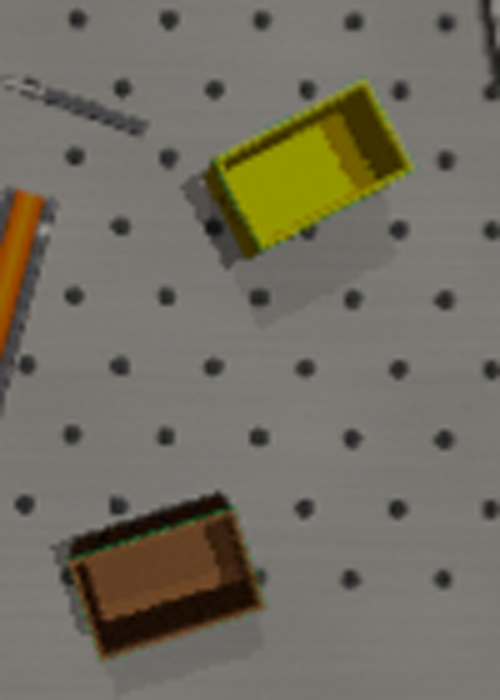

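```bash
python3 -m pendant '[[[-0.01,0,0,0,0.08,0],[-0.02,0,0,0,0.16,0],[-0.03,0,0,0,0.24,0],[-0.04,0,0,0,0.32,0],[-0.04,0,0,0,0.4,0],[-0.04,0,0,0,0.48,0],[-0.04,0,0,0,0.56,0],[-0.04,0,0,0,0.64,0],[-0.04,0,0,0,0.72,0],[-0.04,0,0,0,0.77,0]]]'
python3 st.py 0.028 -0.01 0.17 8
python3 - <<'E'
from h import *
from workcell import manip
for n in("scene","top"):
    c=manip.camera(n); cv2.imwrite(f"pics/{n}1.png",cv2.resize(c["img"][80:300,120:400,::-1],None,fx=2.5,fy=2.5))
E
```

```text
t: 3.1
position: [0.5476, 0.1465, 0.2991]
ee_rot: [[0.123, 0.984, -0.129], [0.685, -0.178, -0.706], [-0.718, -0.002, -0.696]]
wrist_force: [1.0, 0.8, -0.7]
grip_width: -0.0003
t 3.1 j [-27.8  10.6  37.6 114.4 -55.6  69.3  25.8] F [ 1.   0.8 -0.7] M [-0.74  0.13 -0.04]
u,v,z 0.0248 0.0026 0.2991 phi 44.12 roll 0.008
shift [ 0.0948 -0.0124  0.0878] rv [-0.013 -0.631 -0.004]
```

View pics/scene1.png

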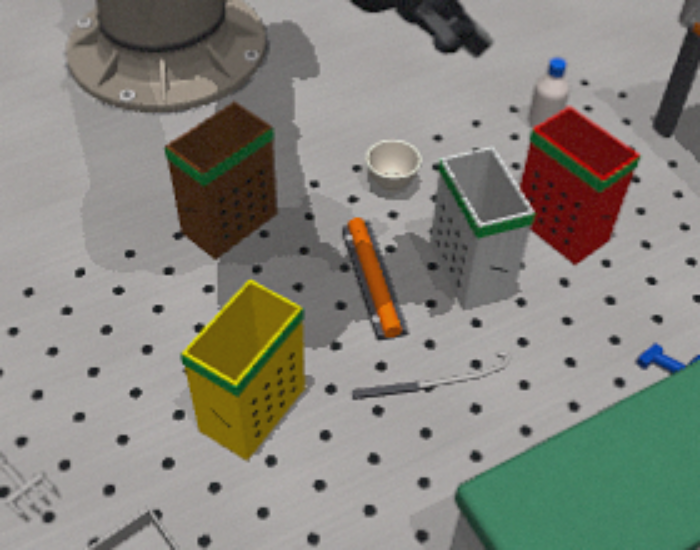

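```bash
python3 - <<'E'
from h import *
for n in("scene","top"):
    c=load(n+"0"); q=proj(c,[[.5476,.1465,.2991],[.546,.152,.14],[.541,.1224,0]]); print(n,q.round(1).tolist(),((q-[120,80])*2.5).round().tolist())
E
```

```text
scene [[320.9, 104.8], [313.2, 153.7], [297.1, 190.6]] [[502.0, 62.0], [483.0, 184.0], [443.0, 276.0]]
top [[193.6, 183.0], [201.0, 187.1], [216.6, 191.0]] [[184.0, 258.0], [203.0, 268.0], [241.0, 278.0]]
```

View pics/top1.png

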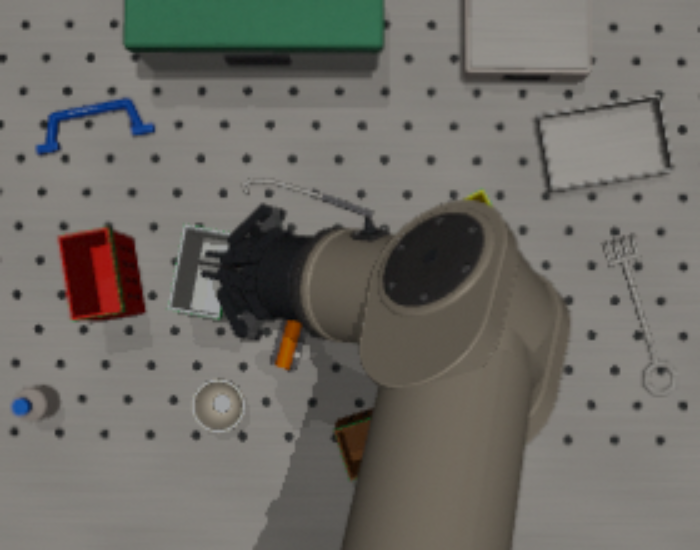

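```bash
python3 - <<'E'
from h import *
from workcell import manip
o=[]
for n,b in(("scene",(260,70)),("top",(165,150))):
    c=manip.camera(n); q=proj(load(n+"0"),[[.5476,.1465,.2991]])[0]; x,y=b
    im=cv2.convertScaleAbs(cv2.resize(c["img"][y:y+75,x:x+75,::-1],(390,390),interpolation=cv2.INTER_NEAREST),alpha=1.8,beta=20)
    cv2.circle(im,tuple(int(v) for v in (q-[x,y]+.5)*5.2),4,(0,0,255),1);o.append(im)
cv2.imwrite("pics/tip.png",np.hstack(o))
E
```

```text
(no output)
```

View pics/tip.png

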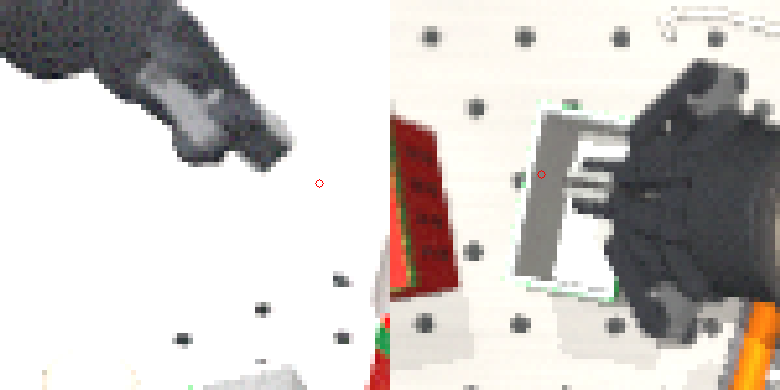

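```bash
python3 st.py; python3 - <<'E'
from h import *
for ps,pt in(((313,98.5),(198.5,186)),((311.8,99.9),(198.5,186)),((313,98.5),(199.5,185))):
    o1,d1=ray(load("scene0"),[ps]);o2,d2=ray(load("top0"),[pt]);d1=d1[0];d2=d2[0]
    a=np.linalg.lstsq(np.c_[d1,-d2],o2-o1,rcond=None)[0];P=o1+d1*a[0];Q=o2+d2*a[1];print(P,Q,np.linalg.norm(P-Q))
E
```

```text
t 3.3 j [-28.   10.5  37.5 114.2 -55.3  69.2  25.5] F [-0.2  0.6  0. ] M [-0.71  0.14  0.  ]
u,v,z 0.026 0.0025 0.2991 phi 43.85 roll 0.006
[0.53803749 0.12919453 0.31602763] [0.53934629 0.13124047 0.31642576] 0.0024611721685983664
[0.53680027 0.12748001 0.31201831] [0.53954308 0.13180863 0.31285921] 0.005192989498614196
[0.54075187 0.12694678 0.31865525] [0.54168924 0.12841031 0.31893887] 0.0017609762398275853
```

```bash
python3 - <<'E'
from h import *
t=load("top0")
f=lambda a:(np.array(a,float)+.5)/5-.5+[240,140]
print(plane(t,f([(70,560),(235,510),(263,606),(103,656)]),.14)[:,:2].round(3).tolist())
print(plane(t,f([(213,160),(368,82),(410,170),(250,255)]),.14)[:,:2].round(3).tolist())
E
```

```text
[[0.362, -0.003], [0.392, -0.097], [0.337, -0.114], [0.307, -0.022]]
[[0.593, -0.083], [0.639, -0.172], [0.588, -0.197], [0.538, -0.104]]
```

```bash
python3 -m pendant '[[[-0.01,-0.002,0.01,0,-0.07,0],[-0.01,-0.004,0.02,0,-0.14,0],[0,-0.006,0.03,0,-0.21,0],[0.02,-0.008,0.04,0,-0.28,0],[0.04,-0.01,0.05,0,-0.35,0],[0.06,-0.012,0.06,-0.01,-0.42,0],[0.08,-0.014,0.07,-0.01,-0.49,0],[0.09,-0.016,0.08,-0.01,-0.56,0],[0.095,-0.017,0.085,-0.01,-0.63,0],[0.095,-0.0175,0.086,-0.01,-0.63,0]]]'
python3 st.py 0.031 -0.015 0.1 8
python3 - <<'E'
from h import *
from workcell import manip
o=[];p=manip.observe()["position"]
for n,b in(("scene",(265,90)),("top",(165,150))):
    c=manip.camera(n); q=proj(load(n+"0"),[p])[0]; x,y=b
    im=cv2.convertScaleAbs(cv2.resize(c["img"][y:y+75,x:x+75,::-1],(390,390),interpolation=cv2.INTER_NEAREST),alpha=1.5,beta=20)
    cv2.circle(im,tuple(int(v) for v in (q-[x,y]+.5)*5.2),4,(0,0,255),1);o.append(im)
cv2.imwrite("pics/tip2.png",np.hstack(o))
E
```

```text
t: 4.3
position: [0.531, 0.1575, 0.171]
ee_rot: [[0.025, 0.987, -0.16], [0.13, -0.162, -0.978], [-0.991, 0.004, -0.133]]
wrist_force: [-0.1, 1.1, 0.4]
grip_width: 0.0001
t 4.3 j [-49.3  14.8  36.3 113.7 -19.7  52.7 -11.7] F [-0.1  1.1  0.4] M [-0.11  0.04  0.01]
u,v,z 0.0329 -0.0156 0.171 phi 7.62 roll 0.003
shift [0.0701 0.0003 0.0113] rv [ 0.003  0.007 -0.003]
```

View pics/tip2.png

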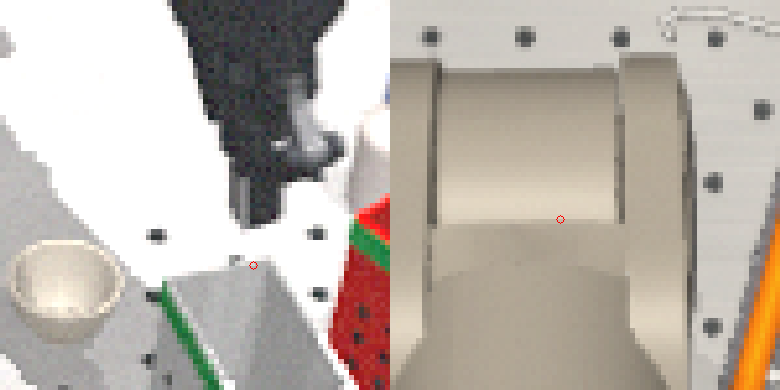

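The drawn fingertips end about 20 mm short of the reported TCP. I will insert the TCP 45 mm, which covers both readings.

```bash
python3 -m pendant '[[[0.008,0,0.001,0,0.007,0],[0.016,0,0.002,0,0.007,0],[0.024,0,0.003,0,0.007,0],[0.032,0,0.004,0,0.007,0],[0.04,0,0.005,0,0.007,0],[0.048,0,0.006,0,0.007,0],[0.056,0,0.007,0,0.007,0],[0.063,0,0.008,0,0.007,0],[0.07,0,0.01,0,0.007,0],[0.074,0,0.011,0,0.007,0]]]'
python3 st.py 0.02 -0.015 0.096 8
python3 - <<'E'
from h import *
from workcell import manip
c=manip.camera("scene"); cv2.imwrite("pics/in.png",cv2.resize(c["img"][70:220,230:400,::-1],None,fx=4,fy=4))
E
```

```text
t: 5.4
position: [0.5311, 0.1541, 0.096]
ee_rot: [[0.027, 0.986, -0.164], [0.14, -0.166, -0.976], [-0.99, 0.003, -0.143]]
wrist_force: [-0.8, 0.4, 0.8]
grip_width: 0.0005
t 5.4 j [-45.   20.8  32.9 117.6 -27.   44.5  -4.2] F [-0.8  0.4  0.8] M [-0.16  0.05  0.03]
u,v,z 0.0296 -0.015 0.096 phi 8.21 roll 0.003
shift [-0.0014  0.      0.0095] rv [-0.    -0.004 -0.003]
```

View pics/in.png

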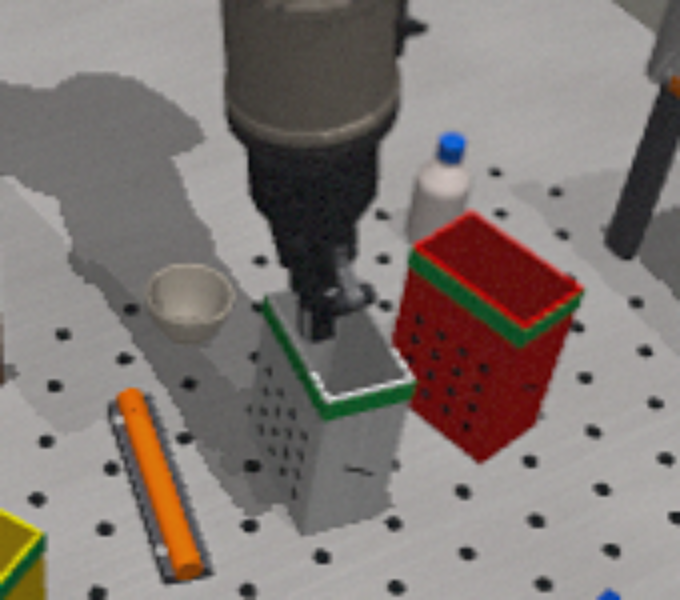

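```bash
python3 -m pendant '[[[0,0,0.003,0,0,0],[0,0,0.006,0,0,0],[-0.001,0,0.009,0,0,0],[-0.001,0,0.012,0,0,0],[-0.002,0,0.015,0,0,0],[-0.002,0,0.018,0,0,0],[-0.003,0,0.021,0,0,0],[-0.003,0,0.024,0,0,0],[-0.004,0,0.027,0,0,0],[-0.004,0,0.03,0,0,0]]]'
python3 st.py
python3 - <<'E'
from h import *
from workcell import manip
c=manip.camera("scene"); cv2.imwrite("pics/p1.png",cv2.resize(c["img"][70:220,230:400,::-1],None,fx=4,fy=4))
E
```

```text
t: 6.45
position: [0.5259, 0.1239, 0.0954]
ee_rot: [[0.027, 0.986, -0.164], [0.14, -0.166, -0.976], [-0.99, 0.003, -0.143]]
wrist_force: [-0.3, 1.5, 0.3]
grip_width: 0.0002
t 6.45 j [-42.6  20.   33.4 118.8 -26.9  44.4  -1.2] F [-0.3  1.5  0.3] M [ 0.    0.07 -0.01]
u,v,z -0.001 -0.0152 0.0954 phi 8.2 roll 0.003
```

View pics/p1.png

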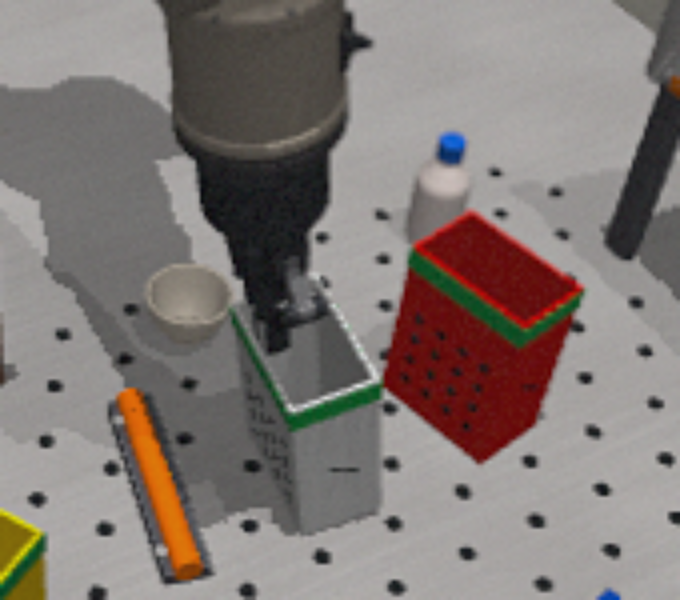

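```bash
python3 st.py -0.03 -0.015 0.09 0; cat > sched.py <<'E'
import numpy as np,sys
def tcp(th,phi,e,w=.011):
    t,f=np.radians([th,phi]);c,s=np.cos(t),np.sin(t)
    C=np.array([.057*c-.14*s,.057*s+.14*c])
    P=C+e*np.array([np.sin(f),-np.cos(f)])-w*np.array([np.cos(f),np.sin(f)])
    a=t-f;return P,22*np.cos(a)+e*1e3*np.sin(a)
if __name__=="__main__":
  for th,phi,e in [(25,0,.042),(30,0,.042),(35,3,.042),(40,7,.042),(45,11,.042),(50,15,.041),(55,20,.04),(60,25,.039),(65,30,.038),(70,34,.037),(75,38,.036),(78,40,.035),(80,41,.034)]:
    P,s=tcp(th,phi,e);print(th,phi,P.round(4),s.round(1))
E
python3 sched.py
```

```text
t 6.5 j [-42.5  20.   33.4 118.9 -26.9  44.4  -1.2] F [-0.2 -0.   0.4] M [-0.05  0.09 -0.  ]
u,v,z -0.0015 -0.0152 0.0953 phi 8.19 roll 0.003
shift [0.0012 0.0002 0.0289] rv [-0.001 -0.143 -0.003]
25 0 [-0.0185  0.109 ] 37.7
30 0 [-0.0316  0.1077] 40.1
35 3 [-0.0424  0.1049] 40.9
40 7 [-0.0521  0.1009] 41.3
45 11 [-0.0615  0.096 ] 41.7
50 15 [-0.0706  0.0912] 41.5
55 20 [-0.0786  0.0856] 41.0
60 25 [-0.0862  0.0794] 40.4
65 30 [-0.0933  0.0724] 39.8
70 34 [-0.1005  0.0646] 39.5
75 38 [-0.107   0.0562] 39.2
78 40 [-0.111  0.051] 38.9
80 41 [-0.114   0.0476] 38.5
```

```bash
python3 -m pendant '[[[-0.001,0,0.003,0,-0.015,0],[-0.002,0,0.006,0,-0.03,0],[-0.003,0,0.009,0,-0.045,0],[-0.004,0,0.012,0,-0.06,0],[-0.005,0,0.015,0,-0.075,0],[-0.006,0,0.018,0,-0.09,0],[-0.007,0,0.021,0,-0.105,0],[-0.008,0,0.024,0,-0.12,0],[-0.009,0,0.027,0,-0.135,0],[-0.009,0,0.029,0,-0.143,0]]]'
python3 st.py
cat > look.py <<'E'
from h import *
from workcell import manip
import sys
c=manip.camera("scene"); cv2.imwrite(sys.argv[1],cv2.resize(c["img"][90:220,220:390,::-1],None,fx=4,fy=4))
E
python3 look.py pics/p2.png
```

```text
t: 7.5
position: [0.5208, 0.0938, 0.1002]
ee_rot: [[0.003, 0.986, -0.166], [-0.002, -0.166, -0.986], [-1.0, 0.003, 0.001]]
wrist_force: [-0.4, 0.2, 0.3]
grip_width: -0.0002
t 7.5 j [-48.5  20.8  38.2 117.7 -17.3  46.8  -9.7] F [-0.4  0.2  0.3] M [0.07 0.02 0.02]
u,v,z -0.0316 -0.0152 0.1002 phi -0.06 roll 0.003
```

View pics/p2.png

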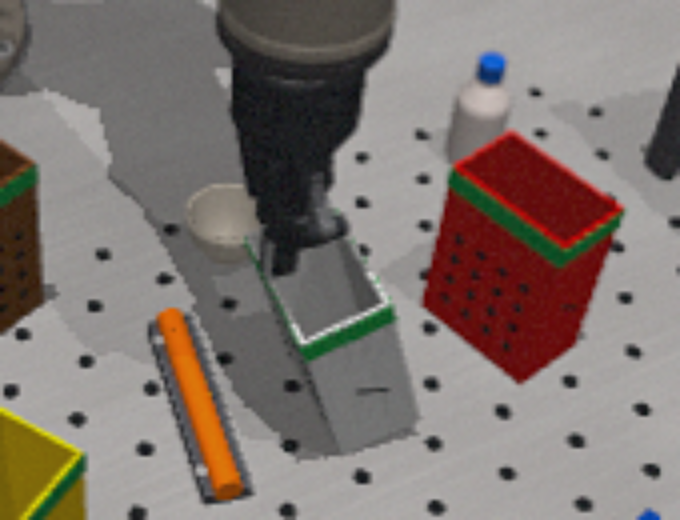

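```bash
python3 -m pendant '[[[0,0,0.001,0,0,0],[-0.001,0,0.002,0,0,0],[-0.001,0,0.003,0,0,0],[-0.002,0,0.004,0,0,0],[-0.002,0,0.005,0,0,0],[-0.003,0,0.006,0,0,0],[-0.003,0,0.007,0,0,0],[-0.003,0,0.008,0,0,0],[-0.003,0,0.009,0,0,0],[-0.003,0,0.009,0,0,0]]]'
python3 st.py
python3 look.py pics/p3.png
```

```text
t: 8.55
position: [0.5191, 0.0846, 0.1031]
ee_rot: [[0.003, 0.986, -0.166], [-0.002, -0.166, -0.986], [-1.0, 0.003, 0.001]]
wrist_force: [-1.1, 0.6, -0.2]
grip_width: -0.0001
t 8.55 j [-48.   20.3  38.5 118.  -17.   47.   -9. ] F [-1.1  0.6 -0.2] M [ 0.04  0.01 -0.02]
u,v,z -0.0409 -0.0153 0.1031 phi -0.08 roll 0.003
```

View pics/p3.png

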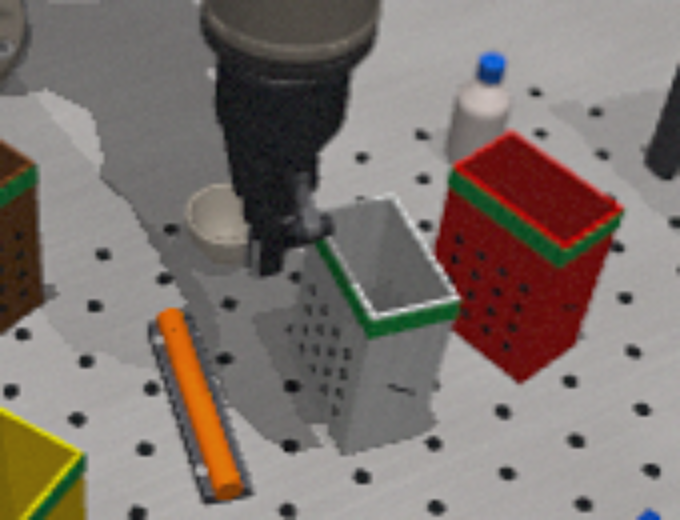

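The fingers slipped out over the rim and the caddy rocked back upright. Its base corner is at crop (345,455), within a couple of pixels of where it was, so it has not shifted. The physical tip is therefore about 27 mm behind the reported TCP. I'll back up and insert deeper.

```bash
python3 st.py 0.034 -0.01 0.155 8; python3 -m pendant '[[[-0.015,0,0,0,0,0],[-0.03,0,0,0,0,0],[-0.045,0,0,0,0,0],[-0.052,0.001,-0.01,0,0.02,0],[-0.052,0.002,-0.022,0,0.04,0],[-0.052,0.003,-0.035,0,0.06,0],[-0.052,0.004,-0.048,0,0.08,0],[-0.052,0.005,-0.06,0,0.1,0],[-0.052,0.005,-0.07,0,0.12,0],[-0.052,0.005,-0.075,0,0.14,0]]]'
python3 st.py 0.034 -0.01 0.081 8
python3 - <<'E'
from h import *
from workcell import manip
c=manip.camera("scene"); np.savez("scene5.npz",**c)
cv2.imwrite("pics/q1.png",cv2.resize(c["img"][110:230,220:400,::-1],None,fx=4,fy=4,interpolation=2))
E
```

```text
t 8.6 j [-48.   20.3  38.5 118.  -17.   47.   -9. ] F [-0.3  0.2 -0.2] M [0.03 0.   0.04]
u,v,z -0.0408 -0.0153 0.1031 phi -0.08 roll 0.003
shift [-0.052   0.0054 -0.0747] rv [-0.001  0.141 -0.003]
t: 9.6
position: [0.5365, 0.1591, 0.1547]
ee_rot: [[0.025, 0.986, -0.163], [0.137, -0.165, -0.977], [-0.99, 0.003, -0.139]]
wrist_force: [-0.1, -0.2, 1.0]
grip_width: -0.0
t 9.6 j [-49.   16.8  36.8 114.  -22.4  51.2  -9.2] F [-0.1 -0.2  1. ] M [-0.14  0.06 -0.02]
u,v,z 0.0354 -0.0105 0.1547 phi 8.01 roll 0.003
shift [0.0727 0.0003 0.0117] rv [ 0.    -0.    -0.003]
```

View pics/q1.png

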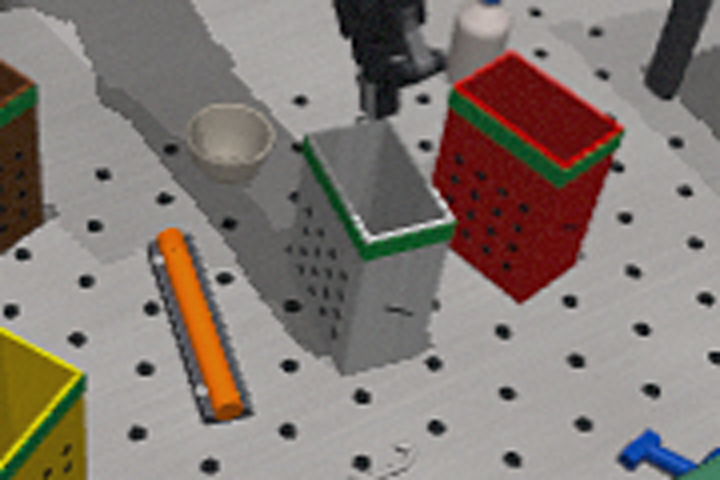

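```bash
python3 -m pendant '[[[0.008,0,0.001,0,0,0],[0.016,0,0.002,0,0,0],[0.024,0,0.003,0,0,0],[0.032,0,0.004,0,0,0],[0.04,0,0.005,0,0,0],[0.048,0,0.006,0,0,0],[0.056,0,0.008,0,0,0],[0.063,0,0.009,0,0,0],[0.07,0,0.01,0,0,0],[0.074,0,0.011,0,0,0]]]'
python3 st.py; python3 look.py pics/q2.png
```

```text
t: 10.65
position: [0.5364, 0.1581, 0.0792]
ee_rot: [[0.025, 0.986, -0.164], [0.138, -0.166, -0.976], [-0.99, 0.002, -0.14]]
wrist_force: [0.0, 0.1, -0.5]
grip_width: -0.0003
t 10.65 j [-44.9  23.   32.9 117.4 -29.3  43.3  -2.4] F [ 0.   0.1 -0.5] M [-0.13  0.04  0.04]
u,v,z 0.0345 -0.0105 0.0792 phi 8.07 roll 0.002
```

View pics/q2.png

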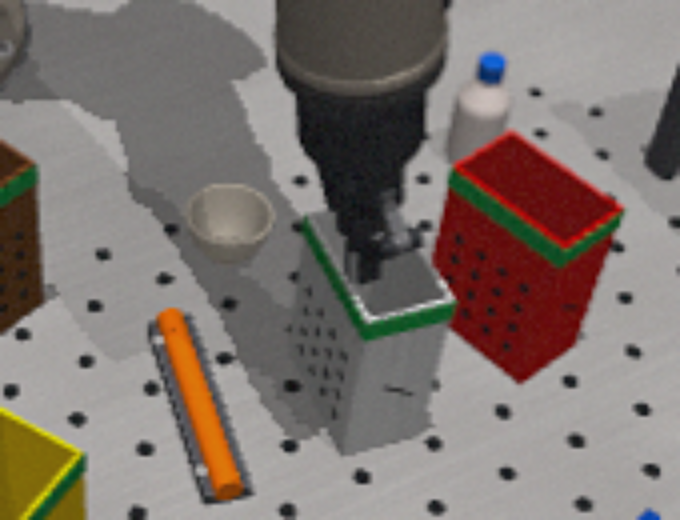

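```bash
python3 - <<'E'
from h import *
c=load("scene0");p=np.array([.5364,.1581,.0792]);x=np.array([.025,.138,-.99])
for k in(0,.02,.027,.035):print(k,((proj(c,[p-k*x])[0]-[220,90])*4).round())
E
```

```text
0 [361. 305.]
0.02 [361. 286.]
0.027 [360. 280.]
0.035 [360. 272.]
```

```bash
python3 -m pendant '[[[0,0,0.004,0,0,0],[-0.001,0,0.008,0,0,0],[-0.001,0,0.012,0,0,0],[-0.002,0,0.016,0,0,0],[-0.003,0,0.02,0,-0.015,0],[-0.003,0,0.023,0,-0.03,0],[-0.004,0,0.026,0,-0.045,0],[-0.005,0,0.029,0,-0.06,0],[-0.005,0,0.032,0,-0.075,0],[-0.005,0,0.035,0,-0.09,0]]]'
python3 st.py -0.032 -0.01 0.079 -3
```

```text
t: 11.7
position: [0.5302, 0.123, 0.0789]
ee_rot: [[0.01, 0.986, -0.165], [0.048, -0.166, -0.985], [-0.999, 0.002, -0.049]]
wrist_force: [0.2, 1.1, -0.0]
grip_width: 0.0
t 11.7 j [-47.5  23.4  36.4 117.5 -23.5  44.5  -6. ] F [ 0.2  1.1 -0. ] M [ 0.14  0.   -0.01]
u,v,z -0.0012 -0.0107 0.0789 phi 2.82 roll 0.002
shift [-0.0016  0.0007  0.0308] rv [-0.001 -0.102 -0.002]
```

```bash
python3 -m pendant '[[[0,0,0.003,0,-0.01,0],[0,0,0.006,0,-0.02,0],[0,0,0.009,0,-0.03,0],[-0.001,0,0.012,0,-0.04,0],[-0.001,0,0.015,0,-0.05,0],[-0.001,0,0.018,0,-0.06,0],[-0.001,0,0.02,0,-0.07,0],[-0.002,0,0.022,0,-0.08,0],[-0.002,0,0.024,0,-0.09,0],[-0.002,0,0.026,0,-0.09,0]]]'
python3 st.py; python3 look.py pics/q3.png
```

```text
t: 12.7
position: [0.526, 0.0976, 0.0796]
ee_rot: [[-0.005, 0.986, -0.165], [-0.041, -0.165, -0.985], [-0.999, 0.002, 0.041]]
wrist_force: [-0.4, 0.7, 0.0]
grip_width: 0.0003
t 12.7 j [-50.5  24.4  39.5 117.2 -18.3  45.8  -9.8] F [-0.4  0.7  0. ] M [ 0.14 -0.01  0.01]
u,v,z -0.027 -0.0107 0.0796 phi -2.37 roll 0.002
```

View pics/q3.png

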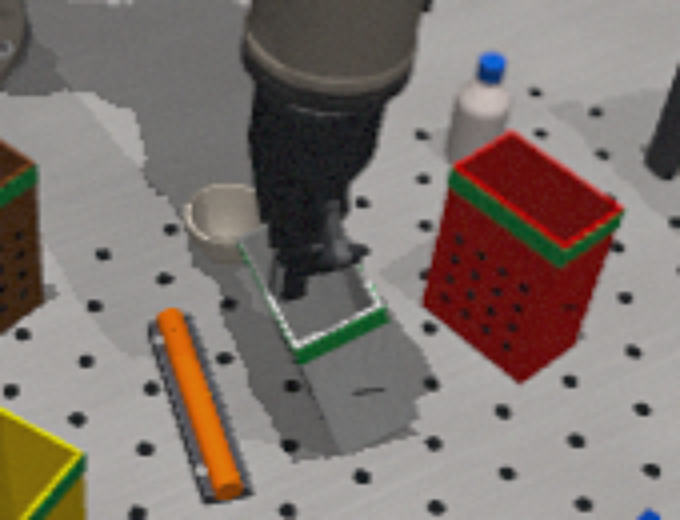

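```bash
python3 -m pendant '[[[0,0,0.001,0,0,0],[0,0,0.002,0,0,0],[0,0,0.003,0,0,0],[0,0,0.004,0,0,0],[0,0,0.005,0,0,0],[0,0,0.006,0,0,0],[0,0,0.007,0,0,0],[0,0,0.008,0,0,0],[0,0,0.008,0,0,0],[0,0,0.008,0,0,0]]]'
python3 st.py; python3 look.py pics/q4.png
```

```text
t: 13.75
position: [0.5246, 0.0892, 0.0799]
ee_rot: [[-0.005, 0.986, -0.165], [-0.041, -0.165, -0.985], [-0.999, 0.002, 0.041]]
wrist_force: [-0.6, 0.1, 0.4]
grip_width: -0.0002
t 13.75 j [-49.9  24.1  39.7 117.6 -18.2  45.6  -9.1] F [-0.6  0.1  0.4] M [ 0.06 -0.01 -0.01]
u,v,z -0.0354 -0.0107 0.0799 phi -2.36 roll 0.002
```

View pics/q4.png

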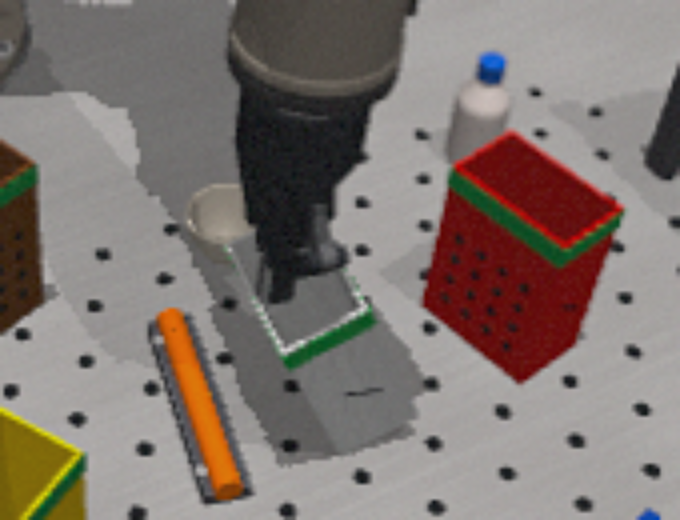

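```bash
cat > ang.py <<'E'
from h import *
from st import TOE,U,y
import sys
def uz(px):
    o,d=ray(load("scene0"),[px]);d=d[0];k=(.05-(o-TOE)@y)/(d@y);P=o+k*d-TOE;return P@U,P[2]
a=[float(q) for q in sys.argv[1:]]
for i in range(0,len(a),2):
    u,z=uz([(a[i]+.5)/4-.5+220,(a[i+1]+.5)/4-.5+90]);print("u,z",round(u,4),round(z,4),"angle from vertical of toe->pt",round(float(np.degrees(np.arctan2(-u,z))),1),"r",round(float(np.hypot(u,z)),4))
E
python3 ang.py 290 362 373 315
```

```text
u,z -0.0473 0.1199 angle from vertical of toe->pt 21.5 r 0.1289
u,z 0.0055 0.145 angle from vertical of toe->pt -2.2 r 0.1451
```

```bash
python3 -m pendant '[[[0,0,0.001,0,0,0],[0,0,0.002,0,0,0],[0,0,0.003,0,0,0],[0,0,0.004,0,0,0],[0,0,0.005,0,0,0],[0,0,0.006,0,0,0],[0,0,0.007,0,0,0],[0,0,0.007,0,0,0],[0,0,0.007,0,0,0],[0,0,0.007,0,0,0]]]'
python3 st.py; python3 look.py pics/q5.png
```

```text
t: 14.8
position: [0.5234, 0.0824, 0.0802]
ee_rot: [[-0.005, 0.986, -0.165], [-0.041, -0.165, -0.985], [-0.999, 0.002, 0.041]]
wrist_force: [0.2, 0.4, -0.1]
grip_width: 0.0001
t 14.8 j [-49.4  23.9  39.8 117.9 -18.1  45.5  -8.5] F [ 0.2  0.4 -0.1] M [0.05 0.01 0.04]
u,v,z -0.0424 -0.0108 0.0802 phi -2.36 roll 0.002
```

View pics/q5.png

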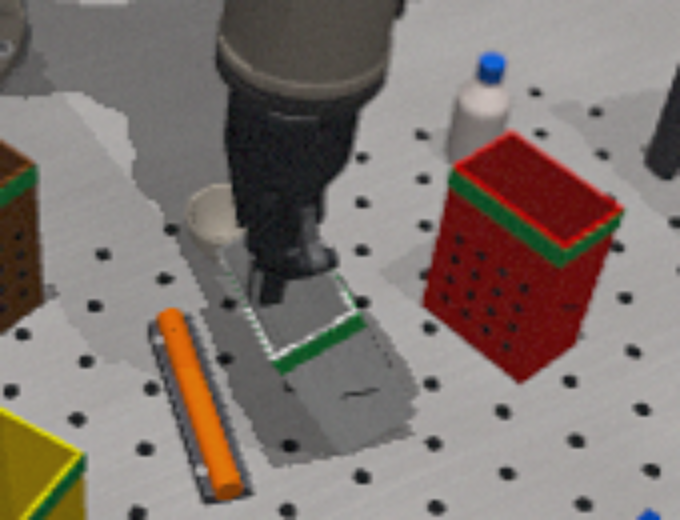

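```bash
python3 ang.py 278 367 360 318; python3 -m pendant '[[[0,0,0.001,0,0,0],[0,0,0.002,0,0,0],[0,0,0.003,0,0,0],[0,0,0.004,0,0,0],[0,0,0.005,0,0,0],[0,0,0.006,0,0,0],[0,0,0.006,0,0,0],[0,0,0.006,0,0,0],[0,0,0.006,0,0,0],[0,0,0.006,0,0,0]]]'
python3 st.py; python3 look.py pics/q6.png
```

```text
u,z -0.0552 0.1181 angle from vertical of toe->pt 25.0 r 0.1303
u,z -0.0033 0.1453 angle from vertical of toe->pt 1.3 r 0.1453
t: 15.85
position: [0.5224, 0.0765, 0.0804]
ee_rot: [[-0.005, 0.986, -0.165], [-0.041, -0.165, -0.985], [-0.999, 0.002, 0.041]]
wrist_force: [-0.6, 0.2, -0.3]
grip_width: 0.0002
t 15.85 j [-48.9  23.7  39.9 118.2 -18.   45.4  -8. ] F [-0.6  0.2 -0.3] M [-0.01 -0.02  0.01]
u,v,z -0.0483 -0.0108 0.0804 phi -2.36 roll 0.002
```

View pics/q6.png

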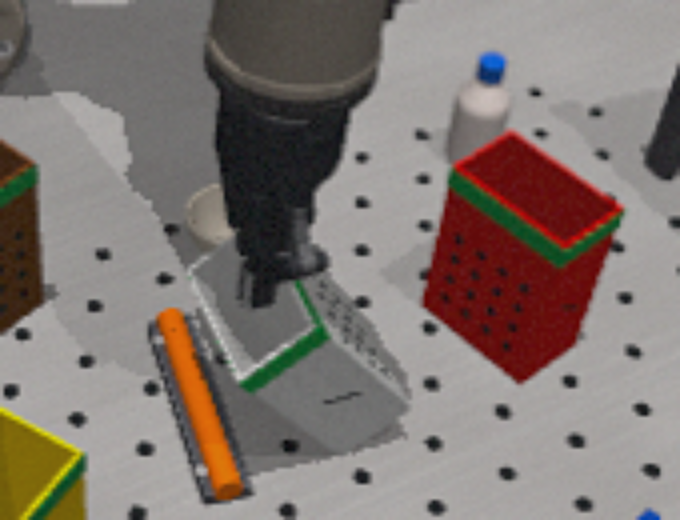

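```bash
python3 ang.py 243 387 325 332 331 453;python3 - <<'E'
from sched import tcp
import numpy as np
for th in range(30,50,2):print(th,tcp(th,-2.4,.06)[0].round(4))
E
```

```text
u,z -0.0777 0.1072 angle from vertical of toe->pt 35.9 r 0.1324
u,z -0.0261 0.1405 angle from vertical of toe->pt 10.5 r 0.1429
u,z -0.0064 0.008 angle from vertical of toe->pt 39.0 r 0.0102
30 [-0.0341  0.0903]
32 [-0.0394  0.0894]
34 [-0.0445  0.0885]
36 [-0.0497  0.0873]
38 [-0.0548  0.0859]
40 [-0.0598  0.0844]
42 [-0.0648  0.0827]
44 [-0.0698  0.0808]
46 [-0.0746  0.0788]
48 [-0.0794  0.0766]
```

The caddy is past balance and bearing on the fingers, with θ≈35°: the picture gives 35.9° and the contact model 35.5°. Next I'll lower it in steps.

```bash
cat > plan.py <<'E'
# th0 phi0 e0 th1 phi1 e1 : print waypoints in the tool axes of now
from st import *
from sched import tcp
import sys
a=[float(q) for q in sys.argv[1:]];rep()
s=manip.observe();R=np.array(s["ee_rot"]);p=np.array(s["position"]);v=(p-TOE)@y
for k in range(1,11):
    f=k/10;th,ph,e=[a[i]+f*(a[i+3]-a[i]) for i in range(3)]
    P2,_=tcp(th,ph,e);P=TOE+U*P2[0]+y*v;P[2]=P2[1]
    print(k,(R.T@(P-p)).round(4),Ro.from_matrix(R.T@T(ph)).as_rotvec().round(3))
E
python3 plan.py 35.5 -2.4 .067 50 10 .064
```

```text
t 15.9 j [-48.9  23.7  39.9 118.2 -18.   45.4  -8. ] F [ 0.  -0.9 -0.2] M [-0.03 -0.01 -0.  ]
u,v,z -0.0484 -0.0107 0.0804 phi -2.36 roll 0.002
1 [ 0.0009 -0.      0.0026] [-0.     0.021 -0.002]
2 [ 0.0019 -0.      0.0048] [-0.     0.043 -0.002]
3 [ 0.0031 -0.      0.007 ] [-0.     0.064 -0.002]
4 [ 0.0042 -0.      0.0091] [-0.     0.086 -0.002]
5 [ 0.0055 -0.      0.0112] [-0.     0.107 -0.002]
6 [ 0.0068 -0.      0.0134] [-0.     0.129 -0.002]
7 [ 0.0082 -0.      0.0154] [-0.     0.151 -0.002]
8 [ 0.0096 -0.      0.0175] [-0.     0.172 -0.002]
9 [ 0.0111 -0.      0.0195] [-0.     0.194 -0.002]
10 [ 0.0126 -0.      0.0215] [-0.     0.216 -0.002]
```

```bash
python3 -m pendant '[[[0.001,0,0.0025,0,0.02,0],[0.002,0,0.005,0,0.04,0],[0.003,0,0.007,0,0.065,0],[0.004,0,0.009,0,0.085,0],[0.0055,0,0.011,0,0.105,0],[0.007,0,0.0135,0,0.13,0],[0.008,0,0.0155,0,0.15,0],[0.0095,0,0.0175,0,0.17,0],[0.011,0,0.0195,0,0.195,0],[0.0125,0,0.0215,0,0.215,0]]]'
python3 plan.py 50 10 .064 62 21 .06;python3 look.py pics/q7.png
```

```text
t: 16.9
position: [0.5187, 0.0539, 0.0689]
ee_rot: [[0.031, 0.986, -0.163], [0.172, -0.166, -0.971], [-0.985, 0.002, -0.175]]
wrist_force: [-0.9, -1.1, -0.8]
grip_width: 0.0001
t 16.9 j [-32.6  21.4  32.1 121.6 -32.1  42.4  12.3] F [-0.9 -1.1 -0.8] M [-0.29  0.07  0.01]
u,v,z -0.0713 -0.0107 0.0689 phi 10.07 roll 0.003
1 [ 0.0011 -0.      0.0009] [-0.001  0.018 -0.003]
2 [ 0.002  -0.      0.0026] [-0.001  0.037 -0.003]
3 [ 0.0028 -0.      0.0044] [-0.001  0.056 -0.003]
4 [ 0.0037 -0.      0.0061] [-0.001  0.076 -0.003]
5 [ 0.0047 -0.      0.0079] [-0.001  0.095 -0.003]
6 [ 0.0057 -0.      0.0096] [-0.001  0.114 -0.003]
7 [ 0.0067 -0.      0.0113] [-0.001  0.133 -0.003]
8 [ 0.0078 -0.      0.013 ] [-0.001  0.152 -0.003]
9 [ 0.0089 -0.      0.0147] [-0.001  0.172 -0.003]
10 [ 0.0101 -0.      0.0163] [-0.001  0.191 -0.003]
```

View pics/q7.png

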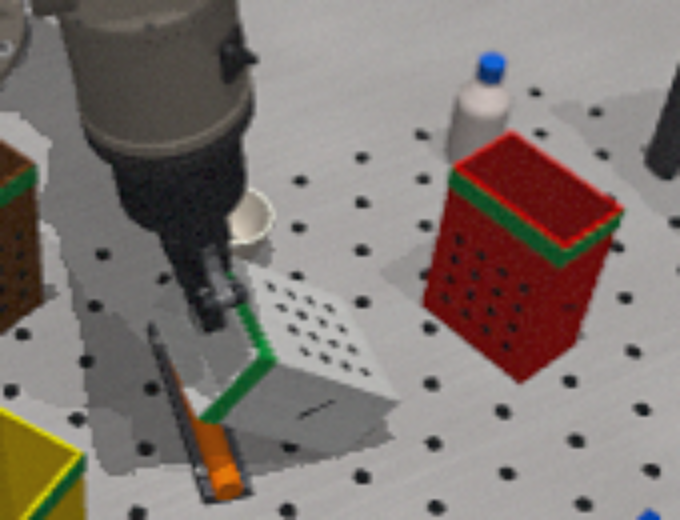

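```bash
python3 ang.py 205 420 273 355 328 457 398 402
```

```text
u,z -0.1019 0.0836 angle from vertical of toe->pt 50.6 r 0.1318
u,z -0.0596 0.1312 angle from vertical of toe->pt 24.4 r 0.1441
u,z -0.0082 0.0041 angle from vertical of toe->pt 63.4 r 0.0092
u,z 0.038 0.0464 angle from vertical of toe->pt -39.3 r 0.0599
```

```bash
python3 -m pendant '[[[0.001,0,0.001,0,0.02,0],[0.002,0,0.0025,0,0.04,0],[0.003,0,0.0045,0,0.055,0],[0.0035,0,0.006,0,0.075,0],[0.0045,0,0.008,0,0.095,0],[0.0055,0,0.0095,0,0.115,0],[0.0065,0,0.0115,0,0.135,0],[0.008,0,0.013,0,0.15,0],[0.009,0,0.0145,0,0.17,0],[0.01,0,0.016,0,0.19,0]]]'
python3 plan.py 62 21 .06 70 30 .057;python3 look.py pics/q8.png
```

```text
t: 17.95
position: [0.5161, 0.0388, 0.056]
ee_rot: [[0.063, 0.986, -0.156], [0.354, -0.168, -0.92], [-0.933, 0.003, -0.359]]
wrist_force: [0.1, 0.0, -1.4]
grip_width: -0.0002
t 17.95 j [-17.5  23.2  25.2 123.1 -46.7  44.5  32.8] F [ 0.1  0.  -1.4] M [-0.6   0.09  0.02]
u,v,z -0.0866 -0.0107 0.056 phi 21.04 roll 0.004
1 [ 0.0008 -0.      0.0001] [-0.002  0.015 -0.004]
2 [ 0.0014 -0.      0.0012] [-0.002  0.031 -0.004]
3 [ 0.002  -0.      0.0022] [-0.002  0.046 -0.004]
4 [ 0.0026 -0.      0.0033] [-0.002  0.062 -0.004]
5 [ 0.0032 -0.      0.0043] [-0.002  0.078 -0.004]
6 [ 0.0038 -0.      0.0053] [-0.002  0.094 -0.004]
7 [ 0.0045 -0.      0.0064] [-0.002  0.109 -0.004]
8 [ 0.0051 -0.      0.0074] [-0.002  0.125 -0.004]
9 [ 0.0058 -0.      0.0084] [-0.002  0.141 -0.004]
10 [ 0.0065 -0.      0.0094] [-0.002  0.156 -0.004]
```

View pics/q8.png

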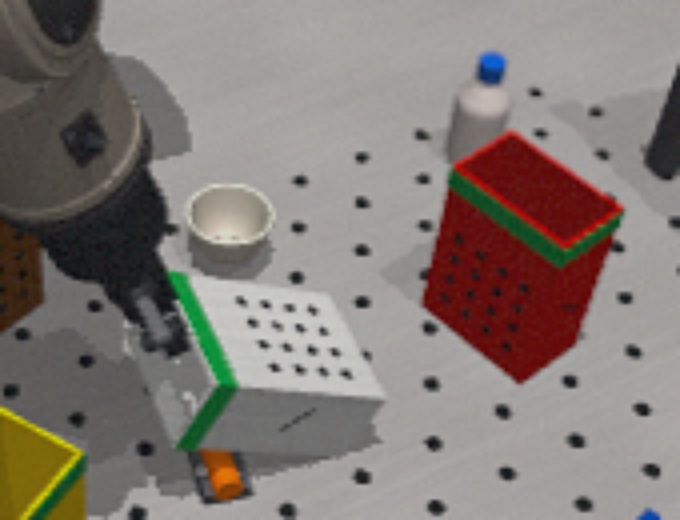

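```bash
python3 ang.py 180 448 236 386 325 457 383 398; python3 plan.py 62 21 .06 70 28 .057 | tail -1;python3 plan.py 62 21 .06 70 28 .057 | sed -n 7p
```

```text
u,z -0.118 0.061 angle from vertical of toe->pt 62.7 r 0.1328
u,z -0.0826 0.1101 angle from vertical of toe->pt 36.9 r 0.1376
u,z -0.0106 0.0051 angle from vertical of toe->pt 64.1 r 0.0118
u,z 0.0256 0.0556 angle from vertical of toe->pt -24.7 r 0.0612
10 [0.0064 0.     0.0106] [-0.003  0.121 -0.004]
5 [0.0031 0.     0.0044] [-0.003  0.06  -0.004]
```

```bash
python3 -m pendant '[[[0.0005,0,0.001,0,0.012,0],[0.001,0,0.002,0,0.024,0],[0.002,0,0.003,0,0.036,0],[0.0025,0,0.004,0,0.048,0],[0.003,0,0.005,0,0.06,0],[0.004,0,0.006,0,0.072,0],[0.0045,0,0.0075,0,0.084,0],[0.005,0,0.0085,0,0.096,0],[0.006,0,0.0095,0,0.108,0],[0.0065,0,0.0105,0,0.12,0]]]'
python3 plan.py 70 28 .057 76 31 .054;python3 look.py pics/q9.png
```

```text
t: 19.0
position: [0.5146, 0.0306, 0.0457]
ee_rot: [[0.081, 0.986, -0.148], [0.463, -0.169, -0.87], [-0.883, 0.002, -0.47]]
wrist_force: [0.3, -1.4, -1.7]
grip_width: 0.0001
t 19.0 j [ -8.1  26.   20.9 123.2 -54.4  47.8  44.5] F [ 0.3 -1.4 -1.7] M [-0.72  0.15 -0.01]
u,v,z -0.0949 -0.0109 0.0457 phi 28.01 roll 0.004
1 [0.0001 0.     0.0012] [-0.003  0.005 -0.004]
2 [0.0004 0.     0.0024] [-0.003  0.01  -0.004]
3 [0.0007 0.     0.0035] [-0.003  0.016 -0.004]
4 [0.0011 0.     0.0047] [-0.003  0.021 -0.004]
5 [0.0014 0.     0.0059] [-0.003  0.026 -0.004]
6 [0.0018 0.     0.0071] [-0.002  0.031 -0.004]
7 [0.0022 0.     0.0082] [-0.002  0.037 -0.004]
8 [0.0026 0.     0.0094] [-0.002  0.042 -0.004]
9 [0.003  0.     0.0106] [-0.002  0.047 -0.004]
10 [0.0034 0.     0.0117] [-0.002  0.052 -0.004]
```

View pics/q9.png

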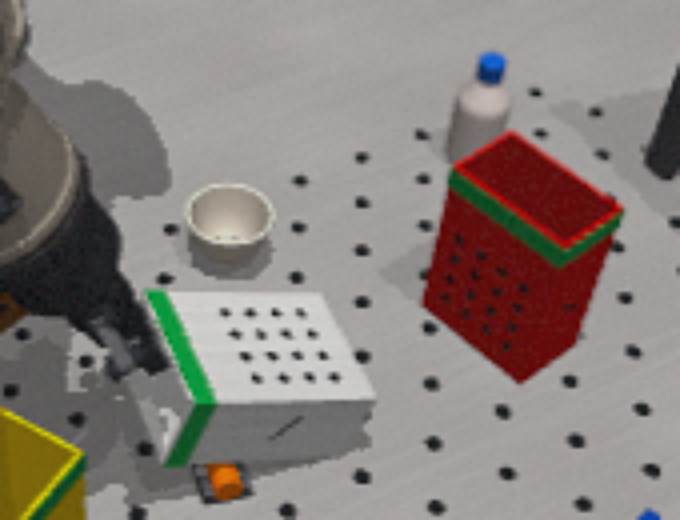

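```bash
python3 -m pendant '[[[0,0,0.001,0,0.005,0],[0.0005,0,0.0025,0,0.01,0],[0.0005,0,0.0035,0,0.015,0],[0.001,0,0.0045,0,0.02,0],[0.0015,0,0.006,0,0.025,0],[0.002,0,0.007,0,0.03,0],[0.002,0,0.008,0,0.035,0],[0.0025,0,0.0095,0,0.04,0],[0.003,0,0.0105,0,0.045,0],[0.0035,0,0.0115,0,0.05,0]]]'
python3 plan.py 76 31 .054 81 31 .05;python3 look.py pics/q10.png
```

```text
t: 20.05
position: [0.5131, 0.0217, 0.037]
ee_rot: [[0.089, 0.985, -0.145], [0.506, -0.17, -0.846], [-0.858, 0.002, -0.514]]
wrist_force: [-0.1, 0.5, -0.4]
grip_width: 0.0002
t 20.05 j [ -2.1  27.8  17.2 123.  -56.3  48.8  48.9] F [-0.1  0.5 -0.4] M [-0.56  0.07 -0.01]
u,v,z -0.104 -0.0109 0.037 phi 30.92 roll 0.004
1 [0.0001 0.     0.0008] [-0.003  0.001 -0.004]
2 [0.0002 0.     0.002 ] [-0.003  0.001 -0.004]
3 [0.0003 0.     0.0032] [-0.003  0.001 -0.004]
4 [0.0005 0.     0.0044] [-0.003  0.001 -0.004]
5 [0.0006 0.     0.0056] [-0.003  0.001 -0.004]
6 [0.0008 0.     0.0068] [-0.003  0.001 -0.004]
7 [0.001 0.    0.008] [-0.003  0.001 -0.004]
8 [0.0012 0.     0.0092] [-0.003  0.001 -0.004]
9 [0.0014 0.     0.0104] [-0.003  0.001 -0.004]
10 [0.0016 0.     0.0115] [-0.003  0.001 -0.004]
```

View pics/q10.png

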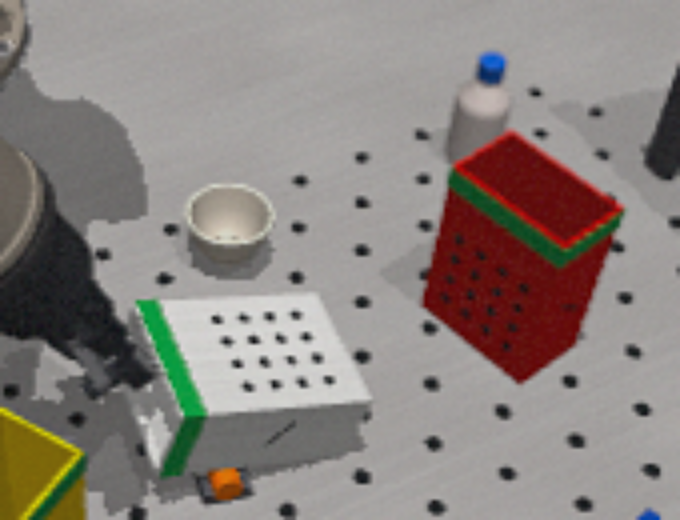

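```bash
python3 ang.py 163 476 206 415 371 400; python3 -m pendant '[[[0,0,0.001,0,0,0],[0,0,0.002,0,0,0],[0,0,0.003,0,0,0],[0,0,0.004,0,0,0],[0,0,0.005,0,0,0],[0,0,0.006,0,0,0],[0,0,0.007,0,0,0],[0,0,0.008,0,0,0],[0,0,0.009,0,0,0],[0,0,0.01,0,0,0]]]'
python3 st.py;python3 look.py pics/q11.png
```

```text
u,z -0.129 0.0351 angle from vertical of toe->pt 74.8 r 0.1337
u,z -0.1014 0.0886 angle from vertical of toe->pt 48.9 r 0.1347
u,z 0.0166 0.057 angle from vertical of toe->pt -16.3 r 0.0593
t: 21.1
position: [0.5115, 0.0129, 0.0316]
ee_rot: [[0.089, 0.985, -0.145], [0.506, -0.17, -0.845], [-0.858, 0.002, -0.514]]
wrist_force: [-0.1, 1.2, 0.2]
grip_width: 0.0002
t 21.1 j [ -1.   28.5  17.  122.9 -56.3  48.9  50.1] F [-0.1  1.2  0.2] M [-0.52  0.11  0.03]
u,v,z -0.1129 -0.0111 0.0316 phi 30.93 roll 0.004
```

View pics/q11.png

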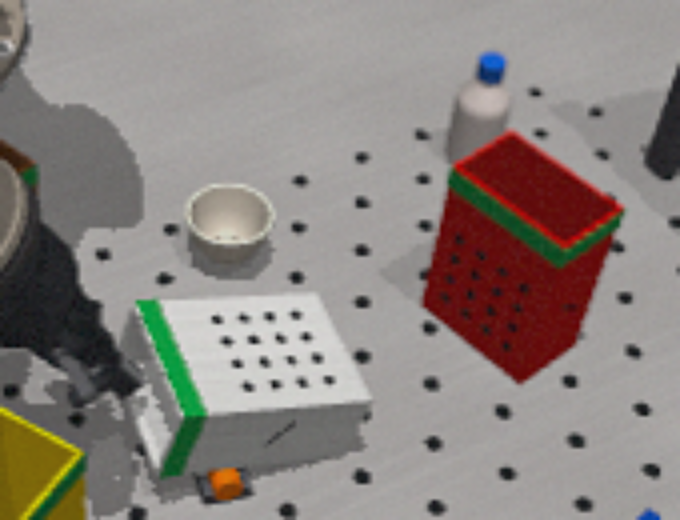

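The caddy rests on the bar and did not move while the fingers drew off. I'm withdrawing along the tool axis.

```bash
python3 -m pendant '[[[-0.004,-0.001,0,0,0,0],[-0.01,-0.002,0,0,0,0],[-0.016,-0.004,0,0,0,0],[-0.024,-0.006,0,0,0,0],[-0.032,-0.008,0,0,0,0],[-0.04,-0.01,0,0,0,0],[-0.05,-0.01,0,0,0,0],[-0.06,-0.01,0,0,0,0],[-0.075,-0.01,0,0,0,0],[-0.09,-0.01,0,0,0,0]]]'
python3 st.py;python3 look.py pics/q12.png
```

```text
t: 22.15
position: [0.4935, -0.0318, 0.1099]
ee_rot: [[0.089, 0.985, -0.145], [0.506, -0.17, -0.846], [-0.858, 0.002, -0.514]]
wrist_force: [-0.6, 0.3, 0.9]
grip_width: 0.0003
t 22.15 j [-1.00e-01  2.08e+01  2.23e+01  1.21e+02 -4.70e+01  5.72e+01  4.40e+01] F [-0.6  0.3  0.9] M [-0.53  0.09  0.  ]
u,v,z -0.16 -0.0214 0.1099 phi 30.91 roll 0.004
```

View pics/q12.png

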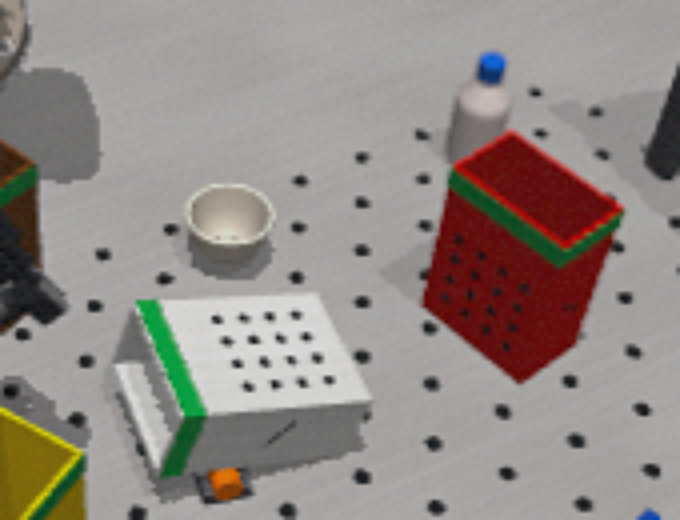

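```bash
python3 -m pendant '[[[-0.01,0,-0.006,0,0,0],[-0.02,0,-0.012,0,0,0],[-0.03,0,-0.018,0,0,0],[-0.04,0,-0.024,0,0,0],[-0.05,0,-0.03,0,0,0],[-0.06,0,-0.036,0,0,0],[-0.07,0,-0.042,0,0,0],[-0.08,0,-0.048,0,0,0],[-0.08,0,-0.048,0,0,0],[-0.08,0,-0.048,0,0,0]]]'
python3 - <<'E'
from h import *
from workcell import manip
for n in("scene","top"):
    c=manip.camera(n); cv2.imwrite(f"pics/{n}f.png",c["img"][:,:,::-1])
E
python3 st.py
```

```text
t: 23.2
position: [0.4939, -0.0332, 0.205]
ee_rot: [[0.092, 0.985, -0.145], [0.505, -0.172, -0.846], [-0.858, 0.005, -0.513]]
wrist_force: [-0.4, -0.2, 0.4]
grip_width: 0.0
t 23.3 j [ -2.9  12.5  24.6 116.8 -39.7  65.   33.2] F [-0.4  0.2 -0.6] M [-0.51  0.1  -0.01]
u,v,z -0.1613 -0.021 0.2044 phi 30.88 roll 0.007
```

View pics/scenef.png

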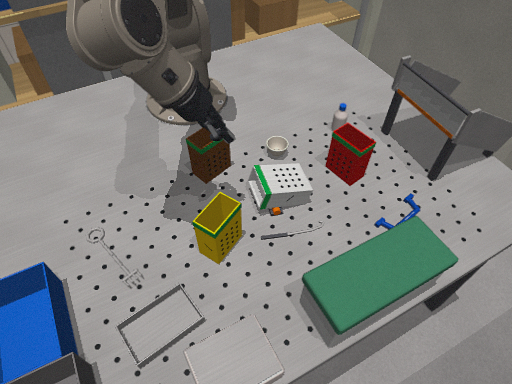

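View pics/topf.png

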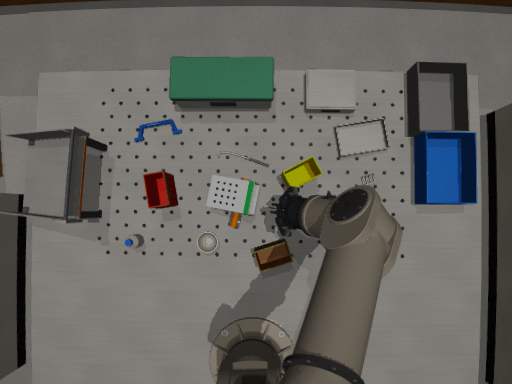

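```bash
python3 - <<'E'
from h import *
im=cv2.imread("pics/topf.png"); hsv=cv2.cvtColor(im,cv2.COLOR_BGR2HSV)
m=cv2.inRange(hsv,(45,90,60),(85,255,255));k=np.zeros_like(m);k[170:225,235:262]=m[170:225,235:262]
p=cv2.findNonZero(k);r=cv2.minAreaRect(p);print(r)
P=plane(load("top0"),[r[0]],.09)[0];ax=np.array([.244,.97]);ay=np.array([-.97,.244]);d=P[:2]-[.508,.0477]
print(P.round(3),"stop x,y of band middle",(d@ax).round(3),(d@ay).round(3))
d0=np.array([.541,.1224])-[.508,.0477];print("toe x",d0@ax)
E
python3 ang.py 163 476 206 415
```

```text
((248.22109985351562, 197.3502197265625), (5.098879337310791, 33.9169921875), 10.885527610778809)
[0.519 0.016 0.09 ] stop x,y of band middle -0.028 -0.018
toe x 0.08051099999999999
u,z -0.129 0.0351 angle from vertical of toe->pt 74.8 r 0.1337
u,z -0.1014 0.0886 angle from vertical of toe->pt 48.9 r 0.1347
```

```bash
python3 -c "
from workcell import manip
print(manip.hand_in())"
```

```text
the job is handed in; nothing more can be done
None
```

The steel caddy with the green rim now lies on its flank across the orange-topped stop bar, and the job was handed in at about 23 s of the 42 s allowed. I put the closed fingertips in the mouth and tipped it past balance. I then bore the upper rim from within all the way down to the bar, drew the fingers off and raised the arm clear.

**Last checks**
- **Angle:** the pictures give about 75° from upright, against the expected 77°.
- **Mouth:** the middle of its rim band lies about 28 mm past the bar's middle line and about 18 mm off-centre along the bar.
- **Toe edge:** it showed no visible slip. From its starting position it is about 80 mm from the bar's middle line.
- **Resting on the bar:** the caddy did not move when the fingers drew away, so it looks to rest on the bar, but I could not measure that contact force.
- **Bystanders:** by eye, those I could see in the final pictures stand where they were. The arm partly hides the rake in the top view, but the scene view shows it.

**What disagreed or failed**
- **Finger length:** the fingertips are about 25 mm behind the TCP the robot reports.
- **First try:** because of that, the fingers slipped out over the rim at roughly 20° and the caddy rocked back upright. It had not shifted, so I reinserted deeper and carried on.
- **Angle readings:** the distances measured from the pictures came out 4–12% short of the caddy's true size, so the picture angles are good to only a few degrees.

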